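# Open the fixings case and hang up the tool rest

## Robot

A 6-joint arm with a two-finger parallel gripper is mounted at the origin on the work surface. World frame = base frame: x ahead of the robot, y to its left, z up, the work surface at z = 0. Lengths are in m, angles in rad, forces in N, time in s.
With the tool pointing down it reaches from about 0.35 to 0.775 m from the base axis. Payload 7.3 kg.
Tool frame: the origin (TCP) lies on the centre line of the jaws, within the pads' length; the fingertips stand robot.nose_length ahead of it and the grasp point (between the pads) is the TCP (robot.nose_length is the distance from the TCP to the fingertips, in m); z points along the fingers, y is the direction in which the jaws open and shut (so a half turn about z gives the same grasp; the last joint's range is limited). The gripper opens to 92 mm and grips with 3 to 60 N. Pads are 19 mm wide; open, the fingers measure 130 mm over their backs; the gripper's body (75 mm by 190 mm) begins 47 mm behind the grasp point.
Start: joints at [-1.316, 0.342, 1.524, -0, 1.275, -0.146], TCP at [0.205, -0.483, 0.246] pointing down, gripper open.
Joint ranges: [-2.53, 2.53], [-0.77, 2.02], [0.04, 2.7], [-1, 4.14], [0.28, 2.66], [-3.11, 3.11]. Speed limits (rad/s): [2.57, 2.57, 3.14, 3.14, 3.14, 3.14].

## Interface

Orientations are given as [roll, pitch, yaw] about the fixed x, y, z axes, in that order (R = Rz(yaw) Ry(pitch) Rx(roll)).
In Python, from cell import robot, read_camera gives the robot as it stands.
- The arm moves only by the shell command python3 -m crank 'ROWS' [FORCE]. ROWS is JSON, a list of rows, each a list of 7 numbers: the shift along the tool's x, y, z in cm, then the turn, a rotation vector about the tool's x, y, z in degrees, then the opening, from 0 (shut) to 1 (fully open). In form: [[tx, ty, tz, wx, wy, wz, jaw], ...]. A call has 1 to 5 rows; each row is the pose to reach, as a shift and turn from the pose commanded when the call began, along the tool's axes at that moment; what a row does not reach only later rows make up. A row lasts 1/8 s, in which the tool goes at most 62.5 mm and 10.7 degrees, less where a joint would pass 70% of its speed; a pose out of reach is approached as far as the arm can. A call with a gripper value outside its range is refused whole. The fingers move at their own pace and stop on an object; FORCE is the grip in N (left out, the last holds). Time passes only in rows, so rows that repeat a pose let the fingers close. It gives the time, the measured TCP pose, the force and the opening at its end, in the units of the state.
- robot.observe(): the state, without advancing time (a new reading comes with each control period).
- read_camera(name): name is "scene" or "top" or "wrist"; returns a dict with "frame" (420x560x3 uint8, red, green, blue), "intrinsics" (3x3 intrinsics, pixels), "R" (3x3) and "t" (3): a world point X has camera coordinates R X + t. Camera axes: x right, y down, z forward; pixel columns grow to the right and rows downward; lengths in m; the calibration is good to about 2 mm. A picture is of the moment at which its call begins. There is no depth.
- robot.hand_in(): hands the job in, once; it reports no verdict.
The state is a dict: "time": time; "qpos": joint angles; "qvel": joint speeds; "joint_efforts": joint torques, N m; "tool_pos": TCP position; "tool_rot": TCP orientation; "contact_force": force on the tool from outside, world axes, zero at the start; "torque": the same for the moment, N m; "opening": finger opening in m.
Only numpy, scipy, OpenCV 4.12 (cv2) and the standard library are available. Lean on these libraries where they do the work, as an engineer would, in place of code of your own. Each camera call takes 0.05 s, during which the arm holds its last target.

## Task

Open the sliding cover of the grey fixings case all the way: hold its black release tab pressed down while you slide the cover out along its rails. Then take the steel tool rest out of the case and hang it on the sloped pin board, both of its holes over the wide-spaced upper pair of pins, flat against the board, and let go. Leave the cover open and do not knock the other things on the bench about.

Things in the scene. Friction and masses are not known exactly. Their poses are not given: they have to be found in the camera images.
- case: Grey metal case fixed to the bench, 170 (its x) by 150 (y) by 60 mm high, floor 5 mm thick. Origin: centre of its underside, z up. The cover slides out to the case's own -x (roughly towards the robot), sticking out 107 mm when fully open, 57 mm above the bench; the case then lies open from x = -22 to +80 mm. A 45 mm high divider stands at x = -30 mm.
- cover (a joint): How far the grey cover is slid open: 0 shut, 0.105 m fully open (stop). Its top is 57 mm above the bench. About 2 N of rail friction; it stays where left.
- tab (a joint): How far the release tab is pressed down, 0 to 0.010 m (stop). It springs back: 2.4 N to start, 8.4 N fully down. A tooth under it catches on two bars, at 0 and 35 mm of cover travel, and clears them only while pressed over 5 mm (aim for 7 to 9): hold it down until the cover has travelled 50 mm or more.
- tab_pad (a point): Centre of the top of the black tab's flat pad, 36 x 36 mm, 74 mm above the bench at rest; moves with cover and tab; axes as the case. At the pad's -x end stands a lip (from 18 to 25 mm from this point, 36 mm wide, 13 mm higher than the pad): press on the pad behind the lip and push the lip to -x, or pinch the lip.
- rest_mid (a point): Middle (half-way up) of the loose steel tool rest, about 0.2 kg, 42 mm tall, in the case, plate down: plate 40 (x) by 104 (y) by 6 mm (z), its underside 21 mm below this point, two 12 mm through-holes at y = -35 and +35 mm; along its middle stands a ledge 10 mm thick (x), 46 mm long (y), 36 mm high (z). Pinch the ledge across its thickness.
- pin_panel: Sloped face of the fixed pin board, 190 mm wide, x -120 to +50 mm. Origin on the face midway between the wide-spaced upper pins, 95 mm above the bench; z along the pins, out of the face, 35 deg from vertical towards the robot; x up the slope; y along the row. Pins at y = -35, +35 mm: 8 mm thick, 27 long, last 7 tapered. Narrow pair (y -20, +20) at x = -80 does not fit. Either way round.
- spray_can: Bystander: aluminium can, 52 mm thick, 170 mm tall, standing. Origin: centre of its underside.
- carton_a: Bystander: cardboard carton 50 x 60 x 45 mm high. Origin: centre of its underside.
- jar: Bystander: clear jar, 52 mm thick, 70 mm tall. Origin: centre of its underside.
- tape_roll: Bystander: grey ring-shaped roll, 90 mm across, 30 mm high. Origin: centre of its underside.
- carton_b: Bystander: cardboard carton 70 x 100 x 50 mm high. Origin: centre of its underside.
- hammer: Bystander: hammer 260 mm long lying on the bench along its x.
- carton_c: Bystander: cardboard carton 90 x 70 x 60 mm high. Origin: centre of its underside.
There are look-alikes about, which are no part of the job. Leave any orange look-alike of the case alone.

How it is judged:
On the way, in this order (a step that is already met when the one before it is completed fails the run):
1. the cover is slid fully open (at least 95 mm) (value of joint cover above 0.095 m), for 0.2 s.
2. the tool rest is lifted out of the case (its middle more than 100 mm above the bench) (height (world z) of rest_mid above 0.1 m), for 0.1 s.
At the end, for the whole second after the job is handed in: the tool rest hangs still on both wide-spaced pins, its plate flat against the board (within 5 mm and 7 degrees, centred within 6 to 7 mm), and the cover is still open by at least 90 mm (x of rest_mid in the frame of pin_panel between -0.007 and 0.007 m and y of rest_mid in the frame of pin_panel between -0.006 and 0.006 m and z of rest_mid in the frame of pin_panel between 0.017 and 0.026 m and angle between the z axis of rest_mid and the z axis of pin_panel, either way round below 0.12 rad and angle between the y axis of rest_mid and the y axis of pin_panel, either way round below 0.12 rad and linear speed of rest below 0.02 m/s and value of joint cover above 0.09 m); the robot touches nothing.
It fails at once if a bystander (can, cartons, jar, roll, hammer) is pushed more than 30 mm from its place (distance of any of spray_can, carton_a, jar, tape_roll, carton_b, hammer, carton_c from where it was at the start of the episode above 0.03 m).
It fails at once if a standing bystander (can, jar) is knocked over (angle between any of spray_can, jar's own z axis and vertical above 0.5 rad).
It also fails if it takes over 59 s, if anything falls off the work surface, if the arm or the gripper's body presses on something with over 40 N, if the wrist force passes 120 N, or if a joint passes its speed limit or range.

## Working session

There is one attempt and no reset: what is moved stays moved. The work goes in short steps, Python scripts to look and compute and a shell command to move; the robot and the scene stay as the last step left them, time stands still between calls to the robot, and variables do not carry over. Pictures are saved under pics/ and viewed, and the job is handed in when it is done.

```bash
ls; mkdir -p pics
python3 - <<'E'
from cell import robot, read_camera
import cv2
for n in ("scene","top","wrist"):
    c=read_camera(n); cv2.imwrite(f"pics/{n}0.png",c["frame"][:,:,::-1]); print(n,c["intrinsics"].tolist(),c["R"].round(3).tolist(),c["t"].round(3).tolist())
print(robot.observe(), robot.nose_length)
E
```

```text
pics
scene [[427.0039009940707, 0.0, 282.07247678555115], [0.0, 427.0039009940707, 204.4590332811518], [0.0, 0.0, 1.0]] [[-0.551, 0.835, 0.007], [0.451, 0.304, -0.839], [-0.702, -0.459, -0.544]] [0.235, -0.11, 1.774]
top [[499.83941535626997, 0.0, 280.36094951727677], [0.0, 499.83941535626997, 210.69592038122084], [0.0, 0.0, 1.0]] [[0.03, -1.0, 0.001], [-0.987, -0.029, -0.156], [0.156, 0.004, -0.988]] [-0.013, 0.411, 1.553]
wrist [[366.48031599946813, 0.0, 280.6880074391172], [0.0, 366.48031599946813, 210.64129311995606], [0.0, 0.0, 1.0]] [[0.39, -0.921, -0.001], [-0.889, -0.377, 0.26], [-0.24, -0.1, -0.966]] [-0.524, -0.033, 0.389]
{'time': 0.15, 'qpos': array([-1.31600417e+00,  3.42562895e-01,  1.52476408e+00, -1.24615727e-06,
        1.27542863e+00, -1.46047148e-01]), 'qvel': array([ 0.00117107, -0.00209084, -0.00183329,  0.00029016,  0.0008056 ,
        0.00157391]), 'joint_efforts': array([ 2.28030462e-03, -4.31468868e+01, -2.44354302e+01,  7.18194363e-02,
        5.37107780e-02, -8.79061713e-05]), 'tool_pos': array([ 0.20477716, -0.48311524,  0.24521619]), 'tool_rot': array([-3.14044191e+00, -1.68063907e-04,  4.00839574e-01]), 'contact_force': array([ 0.31189883, -0.61288487,  0.24153546]), 'torque': array([-0.03306708,  0.01049293,  0.04826418]), 'opening': 0.09223545455710407} 0.019
```

View pics/scene0.png

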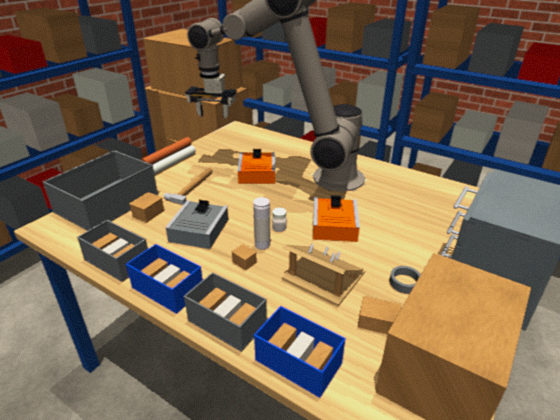

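View pics/top0.png

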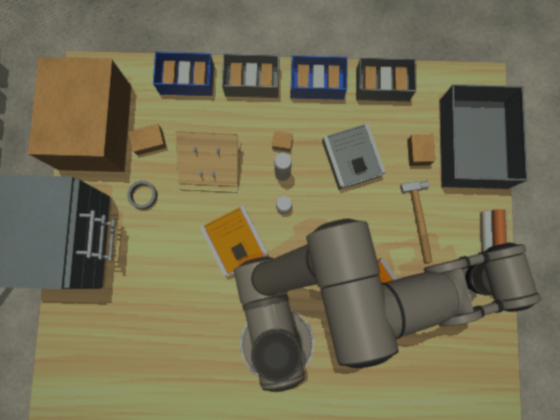

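View pics/wrist0.png

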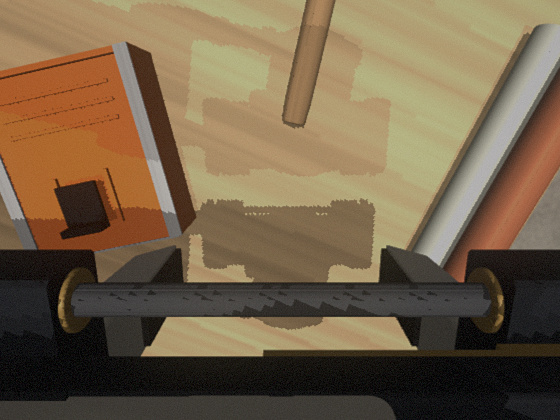

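Candidates for the case: grey at top (353,157) / scene (198,222); orange look-alikes at top (235,240) and (385,270) / scene (257,167) and (335,218). The grey one fits. The pin board is at top (208,160), with the wide pair on its upper (far) row.

```bash
cat > h.py <<'E'
import numpy as np, cv2
from cell import robot, read_camera
from scipy.spatial.transform import Rotation as Ro
def ray(c,uv):
    K=c["intrinsics"];R=np.array(c["R"]);t=np.array(c["t"])
    d=R.T@np.linalg.solve(K,[uv[0],uv[1],1.]); return -R.T@t,d/np.linalg.norm(d)
def onz(c,uv,z):
    o,d=ray(c,uv); return o+d*(z-o[2])/d[2]
def tri(*cu):
    A=np.zeros((3,3));b=np.zeros(3);L=[ray(c,u) for c,u in cu]
    for o,d in L:
        P=np.eye(3)-np.outer(d,d);A+=P;b+=P@o
    X=np.linalg.solve(A,b); return X,[np.linalg.norm((np.eye(3)-np.outer(d,d))@(X-o)) for o,d in L]
def proj(c,X):
    p=c["intrinsics"]@(np.array(c["R"])@np.array(X)+c["t"]); return p[:2]/p[2]
def crop(c,x0,y0,x1,y1,s,fn):
    cv2.imwrite(fn,cv2.resize(c["frame"][y0:y1,x0:x1,::-1],None,fx=s,fy=s,interpolation=cv2.INTER_CUBIC))
E
python3 - <<'E'
from h import *
t=read_camera("top");s=read_camera("scene")
a=np.hstack
def C(c,x0,y0,w,h,k): return cv2.resize(c["frame"][y0:y0+h,x0:x0+w,::-1],None,fx=k,fy=k,interpolation=cv2.INTER_CUBIC)
im=np.vstack([a([C(t,315,115,80,60*80//80+20,5),C(s,160,190,80,80,5)])])
cv2.imwrite("pics/c1.png",im)
cv2.imwrite("pics/c2.png",a([C(t,170,125,80,80,5),C(s,280,230,90,80,5)[:, :400]]))
E
```

```text
(no output)
```

View pics/c1.png

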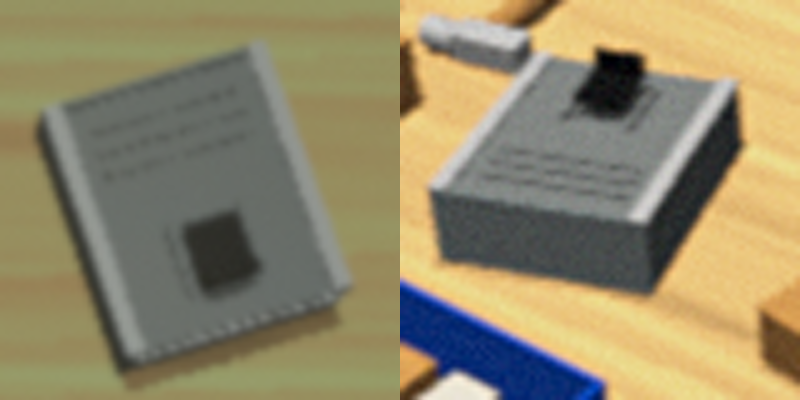

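View pics/c2.png

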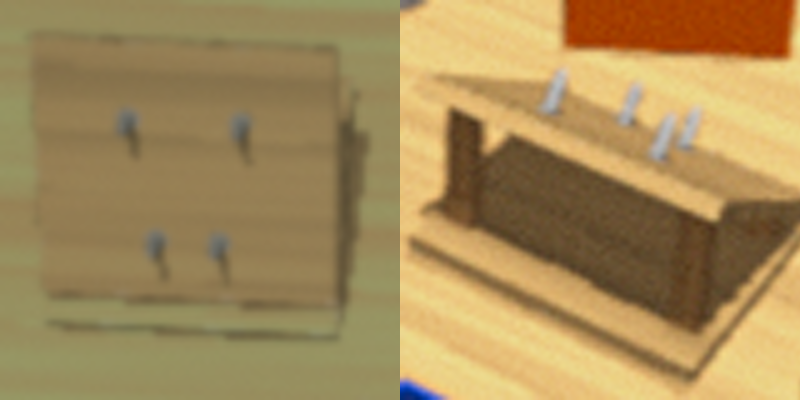

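Run:
```python
from h import *
t=read_camera("top");s=read_camera("scene")
T=lambda X,Y,x0,y0:((X+.5)/5-.5+x0,(Y+.5)/5-.5+y0)
tc=[T(*p,315,115) for p in [(45,110),(265,42),(350,290),(130,362)]]
sc=[T(*p,160,190) for p in [(240,220),(35,185),(135,55),(337,80)]]
P=[onz(t,u,.06) for u in tc]; print(np.round(P,4))
for a,b in zip(tc,sc): print("tri",tri((t,a),(s,b)))
P=np.array(P); # far-left, far-right, near-right, near-left
print("centre",P.mean(0),"sides",np.linalg.norm(P-np.roll(P,-1,0),axis=1))
xa=(P[0]+P[1]-P[2]-P[3]);print("yaw",np.degrees(np.arctan2(xa[1],xa[0])))
print("pad",onz(t,T(222,248,315,115),.074))
for p,q in [((127,114),(560,85)),((241,120),(635,105))]:
    print("pin?",[tri((t,T(*p,170,125)),(s,T(x-400,y,280,230))) for x,y in [(q)]],onz(t,T(*p,170,125),.105))
```

```text
[[ 0.6497 -0.1317  0.06  ]
 [ 0.6991 -0.272   0.06  ]
 [ 0.5377 -0.326   0.06  ]
 [ 0.4873 -0.1877  0.06  ]]
tri (array([ 0.65013103, -0.13252951,  0.06069933]), [np.float64(0.0010512784228367906), np.float64(0.0010512784228369097)])
tri (array([ 0.69706331, -0.26991175,  0.06139113]), [np.float64(0.0022537867737540103), np.float64(0.0022537867737540173)])
tri (array([ 0.54013735, -0.32858614,  0.05576081]), [np.float64(0.002109786000157824), np.float64(0.002109786000157848)])
tri (array([ 0.48806488, -0.18851364,  0.05795402]), [np.float64(0.0006435860419636976), np.float64(0.0006435860419637016)])
centre [ 0.59344756 -0.22934859  0.06      ] sides [0.14868803 0.17016188 0.14716248 0.17181843]
yaw 18.76461329020603
pad [ 0.55891939 -0.24293568  0.074     ]
pin? [(array([0.5932776 , 0.23880889, 0.13531386]), [np.float64(0.026946717983964228), np.float64(0.026946717983964273)])] [0.58899533 0.26803754 0.105     ]
pin? [(array([0.57649197, 0.21985308, 0.10537494]), [np.float64(0.02478933937794811), np.float64(0.024789339377948055)])] [0.58728368 0.19753612 0.105     ]
```

```bash
cat >> h.py <<'E'
def tool():
    o=robot.observe(); return np.array(o["tool_pos"]),Ro.from_euler("xyz",o["tool_rot"]).as_matrix(),o
def Rdown(yawdeg): return Ro.from_euler("xyz",[180,0,yawdeg],degrees=True).as_matrix()
def delta(p,R):
    p0,R0,o=tool(); d=R0.T@(np.array(p)-p0)*100; w=np.degrees(Ro.from_matrix(R0.T@R).as_rotvec())
    print("shift cm",d.round(2),"turn deg",w.round(2)); return d,w
E
python3 - <<'E'
from h import *
p,R,o=tool(); c=read_camera("wrist")
cp=-np.array(c["R"]).T@c["t"]; print("cam in tool",R.T@(cp-p)*100, "axes", (R.T@np.array(c["R"]).T).round(3).tolist())
delta([.545,-.245,.26],Rdown(108.8))
E
```

```text
cam in tool [  6.93220907  -0.01534916 -13.85469814] axes [[-0.0, -0.966, -0.26], [1.0, -0.0, 0.0], [-0.0, -0.26, 0.966]]
shift cm [40.62 -8.68 -1.43] turn deg [-1.000e-02 -1.000e-02 -8.584e+01]
```

```bash
python3 -m crank '[[6,-1.3,0,0,0,-10,1],[12,-2.6,0,0,0,-20,1],[18,-3.9,-0.5,0,0,-30,1],[24,-5.2,-1,0,0,-40,1],[29,-6.2,-1,0,0,-50,1]]'
python3 - <<'E'
from h import *
delta([.545,-.245,.26],Rdown(108.8))
E
```

```text
time: 1.02
tool_pos: [0.4495, -0.3117, 0.2563]
tool_rot: [3.14, 0.001, 1.28]
contact_force: [-0.1, -1.0, -0.9]
opening: 0.0919
shift cm [ 9.12  7.24 -0.36] turn deg [  0.06   0.05 -35.46]
```

```bash
python3 -m crank '[[3,2.4,0,0,0,-10,1],[6,4.8,-0.2,0,0,-20,1],[9,7.2,-0.3,0,0,-30,0.33],[9.1,7.2,-0.4,0,0,-35.5,0.33],[9.1,7.2,-0.4,0,0,-35.5,0.33]]'
python3 - <<'E'
from h import *
w=read_camera("wrist"); cv2.imwrite("pics/w1.png",w["frame"][:,:,::-1])
for X in [[.5589,-.2429,.074],[.5934,-.2293,.06]]: print(proj(w,X))
print(robot.observe()["contact_force"])
E
```

```text
time: 1.65
tool_pos: [0.5434, -0.2469, 0.2595]
tool_rot: [-3.141, -0.0, 1.893]
contact_force: [0.9, -0.8, 0.2]
opening: 0.0664
[298.98521673 193.23805173]
[337.69777459 187.98807052]
[-1.06945391 -0.82992606 -0.46571691]
```

View pics/w1.png

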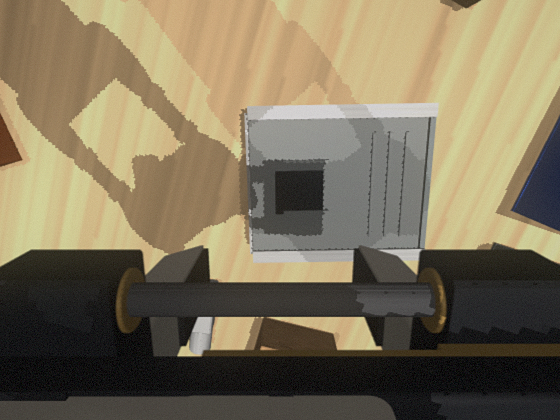

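Run:
```python
from h import *
w=read_camera("wrist"); crop(w,235,90,445,270,3.8,"pics/w1c.png")
```

```text
(no output)
```

View pics/w1c.png

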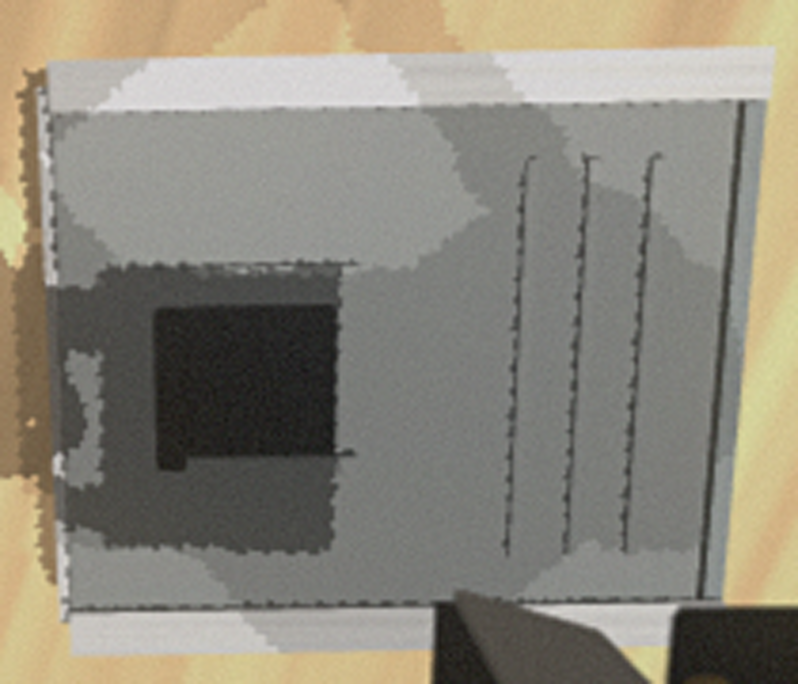

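Run:
```python
from h import *
w=read_camera("wrist");t=read_camera("top")
U=lambda X,Y:((X+.5)/3.8-.5+235,(Y+.5)/3.8-.5+90)
T=lambda X,Y:((X+.5)/5-.5+315,(Y+.5)/5-.5+115)
for n,p,z in [("nl",(47,62),.06),("fl",(775,47),.06),("nr",(72,655),.06),("padfar_l",(337,305),.074),("padfar_r",(337,455),.074),("lip_l",(155,308),.087),("lip_r",(157,468),.087),("lipin_r",(187,468),.087)]:
    print(n,onz(w,U(*p),z).round(4))
print(tri((w,U(337,305)),(t,T(186,228))))
print(tri((w,U(337,455)),(t,T(238,212))))
a=onz(w,U(775,47),.06)-onz(w,U(47,62),.06);print(np.degrees(np.arctan2(a[1],a[0])),np.linalg.norm(a))
a=-onz(w,U(72,655),.06)+onz(w,U(47,62),.06);print(np.degrees(np.arctan2(-a[0],a[1])),np.linalg.norm(a))
```

```text
nl [ 0.4904 -0.1859  0.06  ]
fl [ 0.6504 -0.1293  0.06  ]
nr [ 0.5401 -0.3265  0.06  ]
padfar_l [ 0.5721 -0.2167  0.074 ]
padfar_r [ 0.5845 -0.2508  0.074 ]
lip_l [ 0.5314 -0.2288  0.087 ]
lip_r [ 0.5434 -0.2641  0.087 ]
lipin_r [ 0.55   -0.2619  0.087 ]
(array([ 0.57155894, -0.21845584,  0.0742124 ]), [np.float64(0.00185650581977244), np.float64(0.0018565058197725207)])
(array([ 0.59075338, -0.25761668,  0.0433593 ]), [np.float64(0.00023431423509129263), np.float64(0.00023431423509138414)])
19.460838250769534 0.16968020769436434
19.465735425014774 0.1491234432809836
```

Run:
```python
from h import *
delta([.541,-.246,.095],Rdown(109.4))
```

```text
shift cm [ 0.22 -0.12 16.48] turn deg [-0.01  0.   -1.06]
```

```bash
python3 -m crank '[[0.2,-0.1,5,0,0,-1,0.33],[0.2,-0.1,10,0,0,-1,0.33],[0.2,-0.1,13,0,0,-1,0.33],[0.2,-0.1,13.5,0,0,-1,0.33],[0.2,-0.1,13.5,0,0,-1,0.33]]' 15
python3 - <<'E'
from h import *
w=read_camera("wrist"); cv2.imwrite("pics/w2.png",w["frame"][:,:,::-1])
s=read_camera("scene"); crop(s,140,150,280,255,5,"pics/s2.png")
delta([.541,-.246,.095],Rdown(109.4))
E
```

```text
time: 2.48
tool_pos: [0.542, -0.2462, 0.1257]
tool_rot: [3.141, 0.001, 1.91]
contact_force: [0.4, 0.4, -0.3]
opening: 0.0301
shift cm [ 0.09 -0.13  3.15] turn deg [0.11 0.15 0.04]
```

View pics/w2.png

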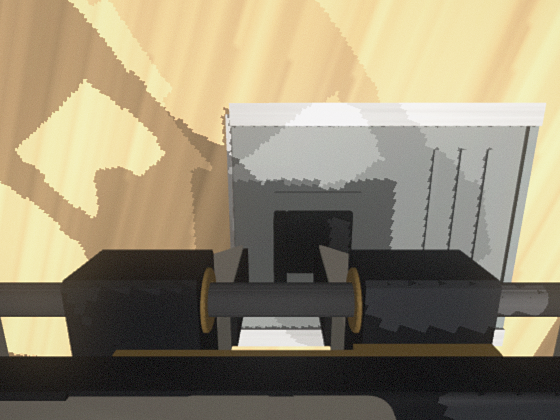

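View pics/s2.png

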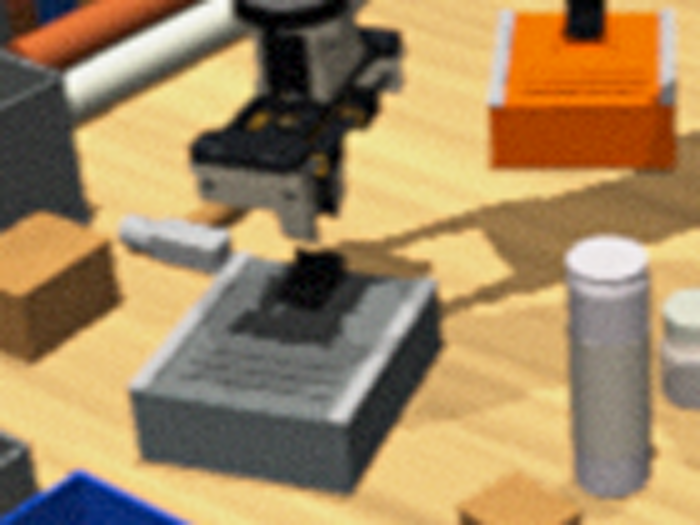

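```bash
python3 -m crank '[[0.1,-0.1,1.5,0,0,0,0.33],[0.1,-0.1,3.0,0,0,0,0.33],[0.1,-0.1,3.0,0,0,0,0.33],[0.1,-0.1,3.0,0,0,0,0],[0.1,-0.1,3.0,0,0,0,0]]' 15; python3 -m crank '[[0,0,0,0,0,0,0],[0,0,0,0,0,0,0]]';  python3 - <<'E'
from h import *
w=read_camera("wrist"); cv2.imwrite("pics/w3.png",w["frame"][:,:,::-1])
E
```

```text
time: 3.2
tool_pos: [0.5405, -0.2451, 0.0949]
tool_rot: [3.141, 0.0, 1.911]
contact_force: [-0.0, -0.1, -0.3]
opening: 0.0149
time: 3.45
tool_pos: [0.5405, -0.2451, 0.0949]
tool_rot: [3.141, 0.0, 1.911]
contact_force: [1.3, 1.1, 0.5]
opening: 0.0069
```

View pics/w3.png

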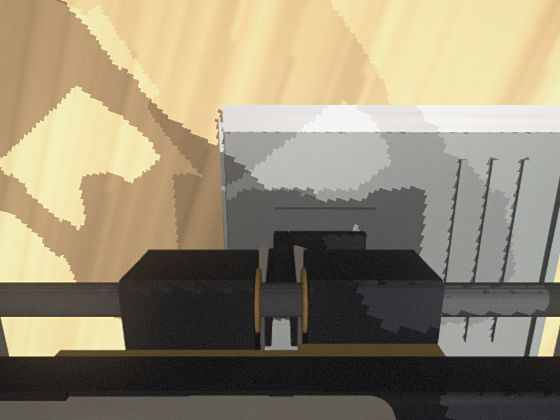

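The jaws hold the lip (6.9 mm opening). Now I press down.

```bash
python3 -m crank '[[0,0,0.5,0,0,0,0],[0,0,0.8,0,0,0,0],[0,0,0.8,0,0,0,0]]' 20
python3 - <<'E'
from h import *
x=np.array([.943,.332,0]); p,R,o=tool(); print(R.T@x, o["contact_force"])
E
```

```text
time: 3.88
tool_pos: [0.5405, -0.2452, 0.087]
tool_rot: [3.141, 0.001, 1.911]
contact_force: [-1.5, 0.8, 7.4]
opening: 0.0067
[-1.21588474e-03  9.99735675e-01  3.17666333e-04] [-1.50496248  0.81903689  7.37424534]
```

```bash
python3 -m crank '[[0,-0.5,0,0,0,0,0],[0,-1.5,0,0,0,0,0],[0,-2.5,0,0,0,0,0],[0,-3.5,0,0,0,0,0],[0,-4.5,0,0,0,0,0]]'
```

```text
time: 4.5
tool_pos: [0.4984, -0.2601, 0.0874]
tool_rot: [3.14, 0.001, 1.91]
contact_force: [1.4, 2.0, 6.1]
opening: 0.0067
```

```bash
python3 -m crank '[[0,-1,0,0,0,0,0],[0,-2.5,0,0,0,0,0],[0,-4,0,0,0,0,0],[0,-5.2,0,0,0,0,0],[0,-5.7,0,0,0,0,0]]'; python3 -m crank '[[0,-0.3,0,0,0,0,0],[0,-0.3,0,0,0,0,0],[0,-0.3,0,0,0,0,0]]'
```

```text
time: 5.12
tool_pos: [0.4442, -0.2792, 0.0873]
tool_rot: [3.14, 0.001, 1.91]
contact_force: [0.1, 3.1, 6.7]
opening: 0.0068
time: 5.5
tool_pos: [0.4419, -0.28, 0.0873]
tool_rot: [3.14, 0.001, 1.91]
contact_force: [0.3, 2.7, 6.2]
opening: 0.0066
```

```bash
python3 -m crank '[[0,-0.4,0,0,0,0,0],[0,-0.4,0,0,0,0,0],[0,-0.4,0,0,0,0,0]]'
python3 - <<'E'
from h import *
t=read_camera("top");s=read_camera("scene")
a=cv2.resize(t["frame"][110:240,300:400,::-1],None,fx=4,fy=4); b=cv2.resize(s["frame"][150:280,150:250,::-1],None,fx=4,fy=4)
cv2.imwrite("pics/o1.png",np.hstack([a,b]))
E
```

```text
time: 5.88
tool_pos: [0.4412, -0.2804, 0.0879]
tool_rot: [3.134, 0.003, 1.91]
contact_force: [12.9, 9.6, 5.7]
opening: 0.0066
```

View pics/o1.png

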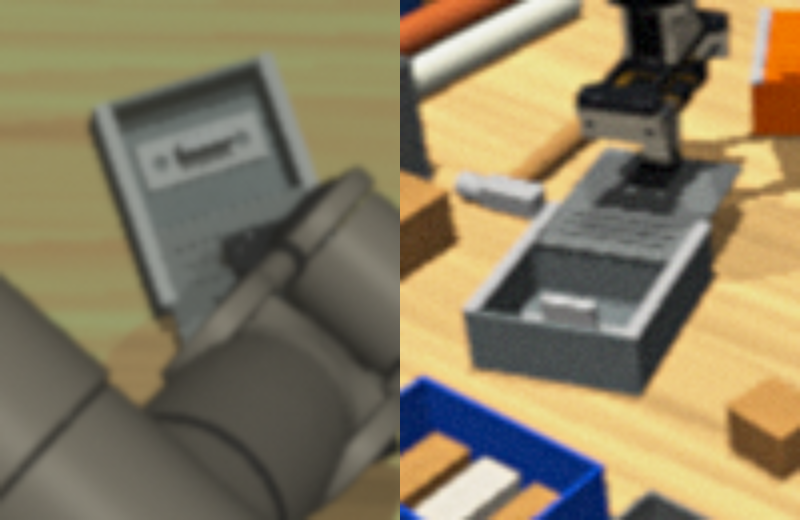

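The cover is at its stop: force is rising, the case is open, and the rest is visible inside. I release.

```bash
python3 -m crank '[[0,0.3,0,0,0,0,0],[0,0.3,-0.8,0,0,0,0],[0,0.3,-0.8,0,0,0,0.33],[0,0.3,-0.8,0,0,0,0.33],[0,0.3,-0.8,0,0,0,0.33]]'; python3 -m crank '[[0,0,-3,0,0,0,0.4],[0,0,-8,0,0,0,0.4],[0,0,-12,0,0,0,0.44],[0,0,-15,0,0,0,0.44]]'
python3 - <<'E'
from h import *
delta([.5955+.02,-.2284+.0,.27],Rdown(109.4))
E
```

```text
time: 6.6
tool_pos: [0.4399, -0.2804, 0.0944]
tool_rot: [-3.141, -0.001, 1.91]
contact_force: [-0.8, -0.2, 0.7]
opening: 0.0291
time: 7.1
tool_pos: [0.4403, -0.2807, 0.2464]
tool_rot: [3.141, 0.001, 1.91]
contact_force: [0.3, -0.2, 0.4]
opening: 0.0402
shift cm [-0.91 18.26 -2.35] turn deg [0.03 0.08 0.05]
```

```bash
python3 -m crank '[[-0.3,5,-0.7,0,0,0,0.44],[-0.6,10,-1.4,0,0,0,0.44],[-0.9,15,-2.3,0,0,0,0.44],[-0.9,18.2,-2.3,0,0,0,0.44],[-0.9,18.2,-2.3,0,0,0,0.44]]'
python3 - <<'E'
from h import *
w=read_camera("wrist"); cv2.imwrite("pics/w4.png",w["frame"][:,:,::-1]);t=read_camera("top");crop(t,320,110,400,210,6,"pics/t4.png")
np.savez("v4.npz",**w); np.savez("t4.npz",**t)
E
```

```text
time: 7.72
tool_pos: [0.6161, -0.2272, 0.2663]
tool_rot: [-3.141, -0.001, 1.913]
contact_force: [-0.8, -0.3, 0.5]
opening: 0.0404
```

View pics/w4.png

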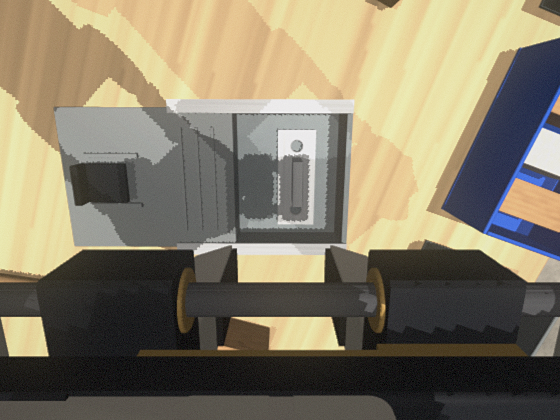

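View pics/t4.png

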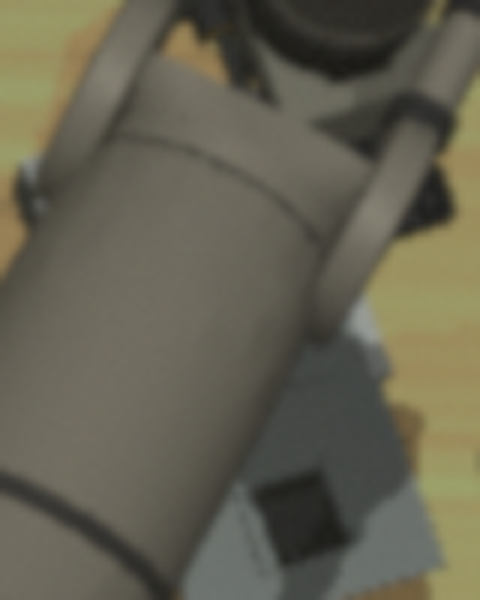

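Run:
```python
from h import *
w=dict(np.load("v4.npz")); crop(w,225,95,365,255,5,"pics/w4c.png")
```

```text
(no output)
```

View pics/w4c.png

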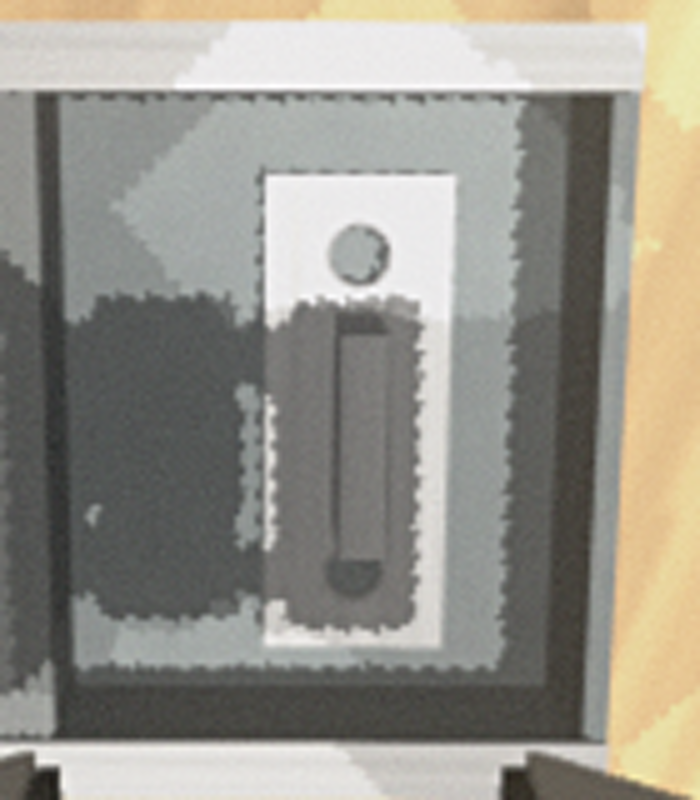

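Run:
```python
from h import *
w=dict(np.load("v4.npz"));s=read_camera("scene");crop(s,150,180,250,260,7,"pics/s4.png")
U=lambda X,Y:((X+.5)/5-.5+225,(Y+.5)/5-.5+95)
L=[onz(w,U(*p),.047) for p in [(340,333),(388,333),(388,558),(340,558)]]
P=[onz(w,U(*p),.011) for p in [(266,175),(457,177),(441,647),(266,645)]]
H=[onz(w,U(*p),.011) for p in [(358,254),(353,575)]]
for n,Q in (("ledge",L),("plate",P)):
    Q=np.array(Q); print(n,Q.mean(0).round(4),np.linalg.norm(Q-np.roll(Q,-1,0),axis=1).round(4)); d=Q[0]+Q[1]-Q[2]-Q[3]; print(np.degrees(np.arctan2(-d[0],d[1])))
print("holes mid",np.mean(H,0),np.linalg.norm(H[0]-H[1]))
print("scene proj ledge",[proj(s,q).round(1) for q in L])
```

```text
ledge [ 0.6307 -0.221   0.047 ] [0.0094 0.0453 0.0097 0.0453]
20.26707318716242
plate [ 0.6311 -0.2215  0.011 ] [0.0401 0.1033 0.0393 0.1032]
19.249296160798956
holes mid [ 0.63060516 -0.22151974  0.011     ] 0.07055999226645154
scene proj ledge [array([199. , 225.2]), array([197.9, 226.8]), array([185. , 224.9]), array([186.2, 223.3])]
```

View pics/s4.png

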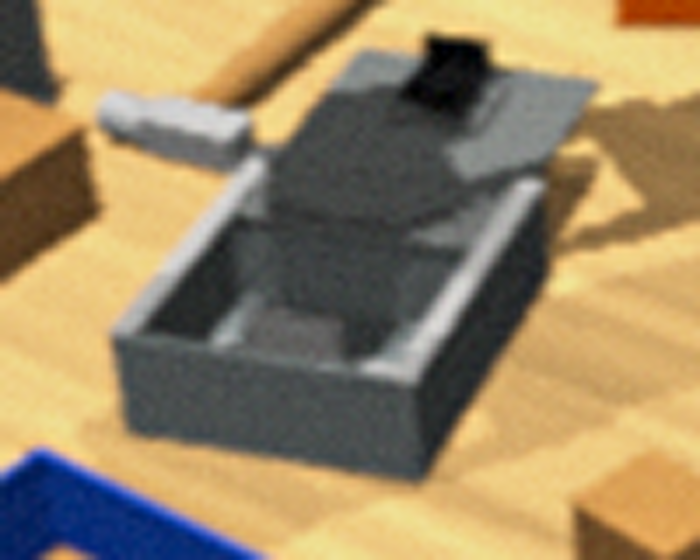

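Run:
```python
from h import *
delta([.6308,-.2213,.040],Rdown(109.4))
```

```text
shift cm [ 0.13  1.85 22.73] turn deg [-0.07 -0.03  0.03]
```

```bash
python3 -m crank '[[0.1,1.8,4,0,0,0,0.29],[0.1,1.8,8,0,0,0,0.29],[0.1,1.8,12,0,0,0,0.29],[0.1,1.8,15,0,0,0,0.29],[0.1,1.8,15,0,0,0,0.29]]'
python3 - <<'E'
from h import *
w=read_camera("wrist"); cv2.imwrite("pics/w5.png",w["frame"][:,:,::-1])
delta([.6308,-.2213,.040],Rdown(109.4))
E
```

```text
time: 8.5
tool_pos: [0.6293, -0.2215, 0.1156]
tool_rot: [-3.137, -0.004, 1.909]
contact_force: [0.7, 0.4, 0.3]
opening: 0.0265
shift cm [0.05 0.04 7.78] turn deg [-0.07 -0.05 -0.  ]
```

View pics/w5.png

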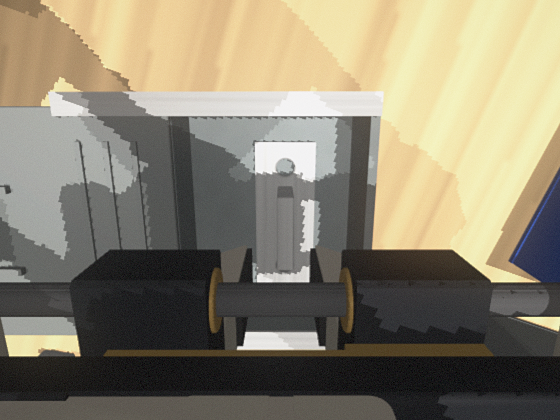

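```bash
python3 -m crank '[[0,0,2.5,0,0,0,0.29],[0,0,5,0,0,0,0.29],[0,0,7,0,0,0,0.29],[0,0,7.6,0,0,0,0.29],[0,0,7.6,0,0,0,0.29]]' 10;  python3 -m crank '[[0,0,0,0,0,0,0],[0,0,0,0,0,0,0],[0,0,0,0,0,0,0],[0,0,0,0,0,0,0]]' 30
```

```text
time: 9.18
tool_pos: [0.6322, -0.2218, 0.0432]
tool_rot: [3.14, 0.001, 1.91]
contact_force: [0.5, -0.6, 0.0]
opening: 0.0264
time: 9.68
tool_pos: [0.6321, -0.2215, 0.0427]
tool_rot: [3.141, 0.001, 1.911]
contact_force: [-0.4, 0.3, 5.5]
opening: 0.0095
```

```bash
python3 -m crank '[[0,0,-2,0,0,0,0],[0,0,-6,0,0,0,0],[0,0,-11,0,0,0,0],[0,0,-17,0,0,0,0],[0,0,-22,0,0,0,0]]';  python3 -m crank '[[0,0,-3,0,0,0,0],[0,0,-5,0,0,0,0],[0,0,-5,0,0,0,0]]'
python3 - <<'E'
from h import *
w=read_camera("wrist"); cv2.imwrite("pics/w6.png",w["frame"][:,:,::-1])
print(onz(read_camera("top"),(283,160),.17))
delta([.50,.19,.32],Rdown(89))
E
```

```text
time: 10.3
tool_pos: [0.6315, -0.2212, 0.2653]
tool_rot: [3.14, 0.002, 1.911]
contact_force: [1.1, 0.1, -1.7]
opening: 0.0098
time: 10.68
tool_pos: [0.6319, -0.2213, 0.3143]
tool_rot: [3.139, 0.003, 1.911]
contact_force: [-0.7, -0.1, -1.9]
opening: 0.0097
[ 0.53998077 -0.00463231  0.17      ]
shift cm [43.13  1.32 -0.85] turn deg [-0.05 -0.03 20.47]
```

View pics/w6.png

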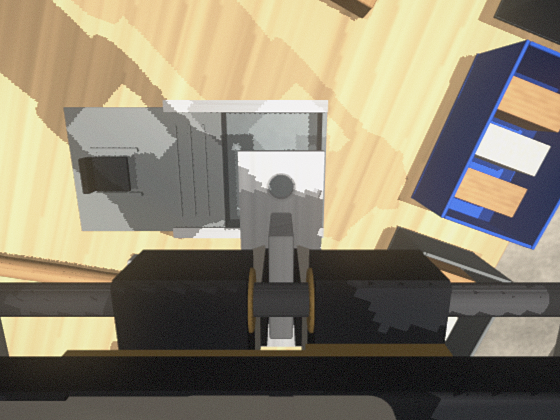

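```bash
python3 -m crank '[[6,0,-1,0,0,5,0],[12,-1.5,-1,0,0,10,0],[18,-2.5,-1,0,0,15,0],[24,-3,-1,0,0,20.5,0],[30,-4,-1,0,0,20.5,0]]';  python3 - <<'E'
from h import *
w=read_camera("wrist"); cv2.imwrite("pics/w7.png",w["frame"][:,:,::-1])
delta([.55,.17,.32],Rdown(89))
E
```

```text
time: 11.4
tool_pos: [0.4923, 0.0499, 0.3204]
tool_rot: [-3.139, -0.0, 1.551]
contact_force: [0.7, 0.8, -1.0]
opening: 0.0098
shift cm [11.53  5.98  0.11] turn deg [-0.28 -0.25  0.17]
```

View pics/w7.png

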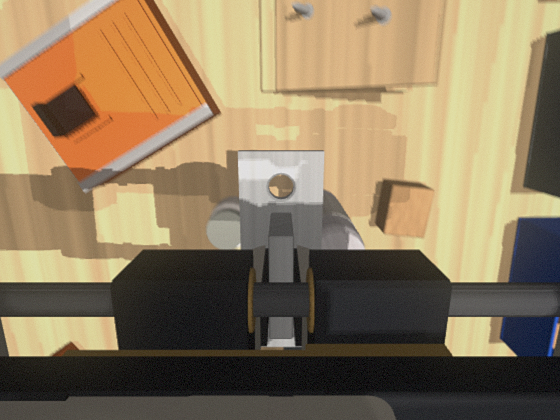

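```bash
python3 -m crank '[[4,2,0,0,0,0,0],[8,4,0,0,0,0,0],[11.5,6,0,0,0,0,0],[11.5,6,0,0,0,0,0],[11.5,6,0,0,0,0,0]]';  python3 - <<'E'
from h import *
w=read_camera("wrist"); cv2.imwrite("pics/w8.png",w["frame"][:,:,::-1]); np.savez("v8.npz",**w); crop(w,180,20,420,190,3.3,"pics/w8c.png")
E
python3 -m crank '[[-3,-2,0,0,0,0,0],[-6,-4,0,0,0,0,0],[-6,-4,0,0,0,0,0],[-6,-4,0,0,0,0,0]]';  python3 - <<'E'
from h import *
w=read_camera("wrist"); cv2.imwrite("pics/w9.png",w["frame"][:,:,::-1]); np.savez("v9.npz",**w); crop(w,200,0,440,170,3.3,"pics/w9c.png")
E
```

```text
time: 12.08
tool_pos: [0.5555, 0.1616, 0.3206]
tool_rot: [-3.139, 0.001, 1.553]
contact_force: [-0.8, 0.2, -1.9]
opening: 0.0097
time: 12.62
tool_pos: [0.515, 0.1024, 0.3221]
tool_rot: [3.141, -0.0, 1.551]
contact_force: [0.5, 0.2, -1.7]
opening: 0.0097
```

View pics/w8.png

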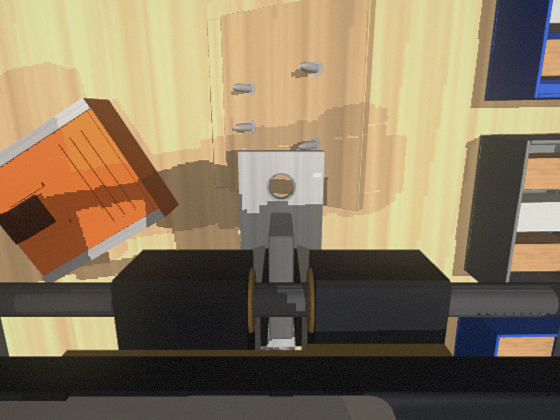

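View pics/w8c.png

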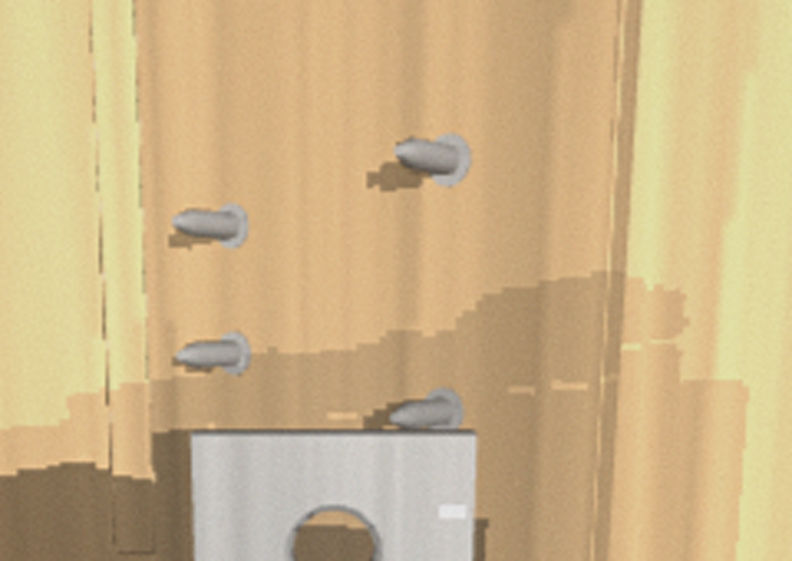

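View pics/w9c.png

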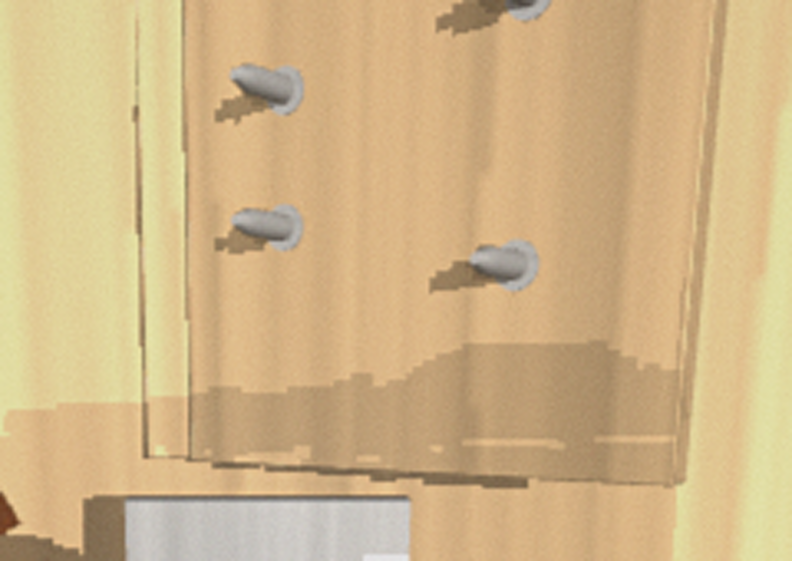

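```bash
python3 -m crank '[[2,4,0,0,0,0,0],[3.5,8,0,0,0,0,0],[3.5,9,0,0,0,0,0],[3.5,9,0,0,0,0,0]]';  python3 - <<'E'
from h import *
w=read_camera("wrist"); np.savez("v10.npz",**w); crop(w,100,0,340,170,3.3,"pics/w10c.png"); cv2.imwrite("pics/w10.png",w["frame"][:,:,::-1])
E
```

```text
time: 13.18
tool_pos: [0.6057, 0.1364, 0.3207]
tool_rot: [-3.14, 0.0, 1.553]
contact_force: [0.0, -0.8, -2.0]
opening: 0.0097
```

View pics/w10c.png

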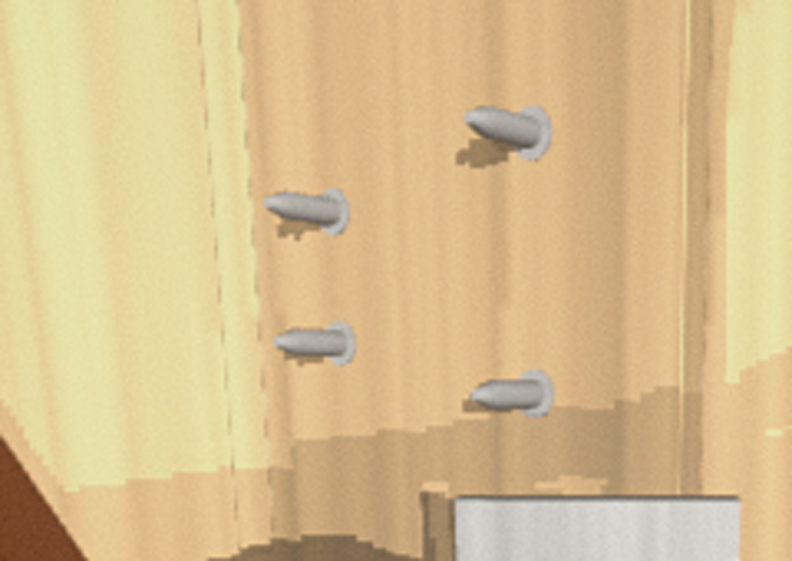

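```bash
cat > pins.py <<'E'
from h import *
v={k:dict(np.load(f"v{k}.npz")) for k in (8,9,10)}
off={8:(180,20),9:(200,0),10:(100,0)}
U=lambda k,p:(v[k],((p[0]+.5)/3.3-.5+off[k][0],(p[1]+.5)/3.3-.5+off[k][1]))
D={"WL tip":{8:(397,150),10:(466,118)},"WR tip":{8:(388,420),10:(468,397),9:(471,262)},
"WL base":{8:(451,160),10:(532,132)},"WR base":{8:(444,412),10:(535,394),9:(519,265)},
"NL tip":{8:(172,222),10:(264,203),9:(231,74)},"NR tip":{8:(173,360),10:(273,342),9:(233,223)},
"NL base":{8:(232,225),10:(332,211),9:(286,90)},"NR base":{8:(234,354),10:(340,343),9:(286,228)}}
X={}
for n,d in D.items():
    X[n],r=tri(*[U(k,p) for k,p in d.items()]); print(n,X[n].round(4),np.round(np.array(r)*1e3,1))
E
python3 - <<'E'
from pins import *
print("tip mid",(X["WL tip"]+X["WR tip"])/2,"base mid",(X["WL base"]+X["WR base"])/2)
for a in("tip","base"):
    d=X["WL "+a]-X["WR "+a]; print(a,np.linalg.norm(d),np.degrees(np.arctan2(-d[0],d[1])),d)
u=(X["WL base"]+X["WR base"]-X["NL base"]-X["NR base"])/2; print("up",np.linalg.norm(u),np.degrees(np.arctan2(u[2],np.hypot(*u[:2]))))
for n in("WL","WR","NL","NR"): a=X[n+" tip"]-X[n+" base"]; print(n,np.linalg.norm(a),np.degrees(np.arctan2(-a[0],a[2])),a)
E
```

```text
WL tip [0.5731 0.27   0.1172] [0.2 0.2]
WR tip [0.5706 0.1995 0.1185] [0.4 0.2 0.5]
WL base [0.5892 0.2694 0.0989] [0. 0.]
WR base [0.5878 0.1997 0.0979] [0.2 0.  0.2]
NL tip [0.507  0.2561 0.0715] [0.1 0.  0. ]
NR tip [0.5061 0.2155 0.0724] [0.9 0.8 0.6]
NL base [0.5234 0.2559 0.0515] [0.3 0.2 0.3]
NR base [0.5227 0.2158 0.0514] [0.1 0.2 0.2]
tip mid [0.57187365 0.23475644 0.11787375] base mid [0.58849794 0.23457226 0.0983886 ]
tip 0.0706072839770101 -2.0450063417777686 [ 0.00251915  0.07054999 -0.00131973]
base 0.06968883726579583 -1.1176117856986427 [0.00135912 0.06966828 0.00100895]
up 0.08053044355392379 35.6344694321823
WL 0.024361070630412932 41.209955387478026 [-0.01604428  0.00062503  0.01832081]
WR 0.026878529777790133 39.79967538988679 [-0.01720431 -0.00025668  0.02064949]
NL 0.025840728530912342 39.3212738646384 [-0.01637387  0.00021778  0.01998981]
NR 0.026798172561425478 38.38610176838733 [-0.01663918 -0.00034179  0.02100388]
```

Run:
```python
from h import *
w=read_camera("wrist"); p,R,o=tool(); print(p,o["tool_rot"],o["opening"])
np.savez("v11.npz",**w); crop(w,220,140,345,270,5,"pics/w11c.png")
```

```text
[0.60489287 0.13618656 0.32168368] [-3.14094478e+00  1.96821073e-04  1.55278680e+00] 0.00985168105415094
```

View pics/w11c.png

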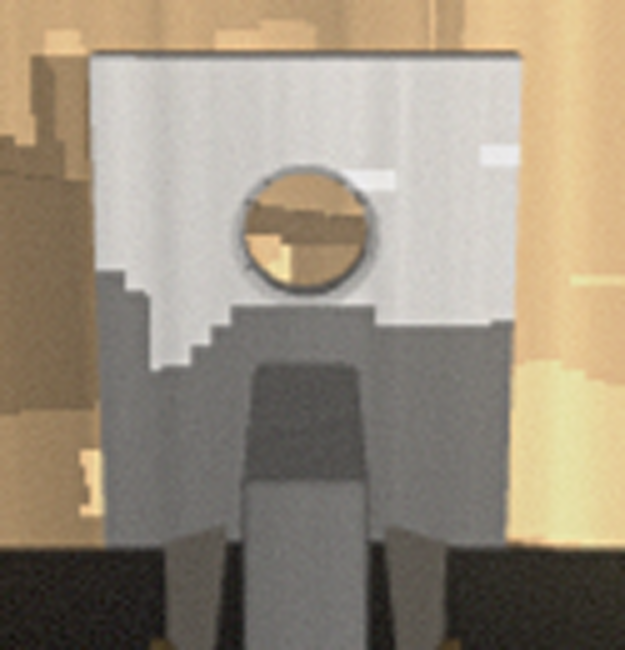

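Run:
```python
from h import *
w=dict(np.load("v11.npz")); p,R,o=tool()
U=lambda p:((p[0]+.5)/5-.5+220,(p[1]+.5)/5-.5+140)
def onp(uv,zt):
    c,d=ray(w,uv); c=R.T@(c-p); d=R.T@d; return (c+d*(zt-c[2])/d[2])[:2]*1000
for zt in (.030,.0317,.0335):
    print(zt,"hole",onp(U((306,230)),zt).round(1),"corners",onp(U((90,56)),zt).round(1),onp(U((521,56)),zt).round(1),"foot",onp(U((306,365)),zt).round(1),"top",onp(U((306,478)),zt-.036).round(1))
```

```text
0.03 hole [36.6 -0.3] corners [ 52.7 -20. ] [52.7 19.3] foot [23.6 -0.3] top [24.6 -0.3]
0.0317 hole [36.3 -0.3] corners [ 52.6 -20.2] [52.6 19.5] foot [23.1 -0.3] top [24.  -0.3]
0.0335 hole [35.9 -0.3] corners [ 52.4 -20.4] [52.4 19.7] foot [22.6 -0.3] top [23.4 -0.3]
```

Run:
```python
from pins import *
c,s=np.cos(np.radians(35)),np.sin(np.radians(35)); ux=np.array([c,0,s]); nz=np.array([-s,0,c])
E={"WL":{8:(470,160),10:(551,133)},"WR":{8:(462,414),10:(553,394),9:(538,265)},"NL":{8:(248,225),10:(348,211),9:(303,91)},"NR":{8:(250,354),10:(355,343),9:(302,228)}}
for n,d in E.items():
    x,r=tri(*[U(k,p) for k,p in d.items()]); print(n,x.round(4),"u",(x@ux).round(4),"n",(x@nz).round(4))
    for k,(a,b) in {"WL":{8:(133,187),10:(105,160)},"WR":{10:(370,418),9:(239,291)},"NL":{8:(202,248),10:(187,236)},"NR":{8:(331,377),9:(205,250)}}[n].items():
        V=v[k];dep=(np.array(V["R"])@x+V["t"])[2]; print("  r mm",(b-a)/3.3/2*dep/366.48*1e3)
for k in X: print(k,(X[k]@ux).round(4),(X[k]@nz).round(4))
```

```text
WL tip [0.5731 0.27   0.1172] [0.2 0.2]
WR tip [0.5706 0.1995 0.1185] [0.4 0.2 0.5]
WL base [0.5892 0.2694 0.0989] [0. 0.]
WR base [0.5878 0.1997 0.0979] [0.2 0.  0.2]
NL tip [0.507  0.2561 0.0715] [0.1 0.  0. ]
NR tip [0.5061 0.2155 0.0724] [0.9 0.8 0.6]
NL base [0.5234 0.2559 0.0515] [0.3 0.2 0.3]
NR base [0.5227 0.2158 0.0514] [0.1 0.2 0.2]
WL [0.5944 0.2692 0.0988] u 0.5436 n -0.2601
  r mm 7.538344569218517
  r mm 7.540668760756807
WR [0.593  0.1995 0.0993] u 0.5427 n -0.2587
  r mm 6.930961283065026
  r mm 7.341761622060125
NL [0.5285 0.2557 0.0516] u 0.4625 n -0.2609
  r mm 7.363530732406604
  r mm 7.720436022259629
NR [0.5278 0.2157 0.0521] u 0.4623 n -0.2601
  r mm 7.551921536579204
  r mm 7.127547342617546
WL tip 0.5367 -0.2327
WR tip 0.5354 -0.2302
WL base 0.5393 -0.2569
WR base 0.5377 -0.257
NL tip 0.4564 -0.2322
NR tip 0.4561 -0.231
NL base 0.4583 -0.258
NR base 0.4577 -0.2577
```

```bash
cat >> h.py <<'E'
O=np.array([.5877,.2346,.0953])
def hang(s,O=O):
    c,q=np.cos(np.radians(35)),np.sin(np.radians(35)); Z=Ro.from_euler("z",-1.3,degrees=True).as_matrix()
    px,py,pz=Z@[c,0,q],Z@[0,1,0],Z@[-q,0,c]; R=np.column_stack([py,px,-pz])
    return delta(O+pz*s-R@[.0008,-.0003,.0167],R)
E
python3 - <<'E'
from h import *
hang(.15)
E
```

```text
shift cm [  9.78 -11.43   8.97] turn deg [-35.04  -0.07   0.26]
```

```bash
python3 -m crank '[[2,-3,0,-9,0,0,0],[5,-6,2,-18,0,0,0],[8,-9,5,-27,0,0,0],[9.8,-11.4,8,-35,0,0.3,0],[9.8,-11.4,9,-35,0,0.3,0]]';python3 -m crank '[[0,0,0,0,0,0,0],[0,0,0,0,0,0,0]]'
python3 - <<'E'
from h import *
hang(.075)
w=read_camera("wrist"); cv2.imwrite("pics/w12.png",w["frame"][:,:,::-1])
E
```

```text
time: 13.9
tool_pos: [0.4897, 0.2367, 0.2309]
tool_rot: [2.53, -0.002, 1.551]
contact_force: [0.5, -0.2, -1.1]
opening: 0.0097
time: 14.15
tool_pos: [0.4942, 0.2361, 0.2333]
tool_rot: [2.529, -0.002, 1.547]
contact_force: [0.2, -0.4, -2.2]
opening: 0.0095
shift cm [-0.03 -0.24  7.5 ] turn deg [ 0.1  -0.07 -0.12]
```

View pics/w12.png

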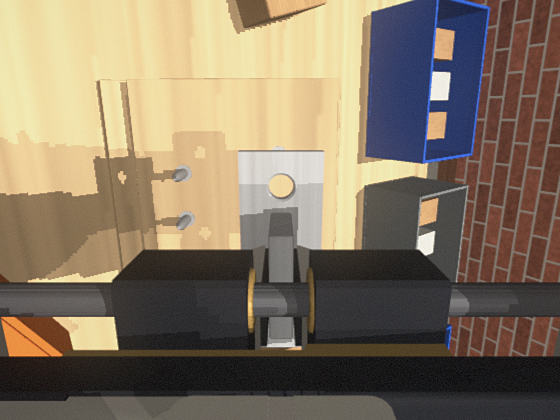

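```bash
python3 -m crank '[[0,-0.1,2,0,0,0,0],[0,-0.2,4,0,0,0,0],[0,-0.2,6,0,0,0,0],[0,-0.2,7.5,0,0,-0.1,0],[0,-0.2,7.5,0,0,-0.1,0]]';python3 -m crank '[[0,0,0,0,0,0,0],[0,0,0,0,0,0,0]]'
python3 - <<'E'
from h import *
hang(.055)
w=read_camera("wrist"); crop(w,150,110,350,260,4,"pics/w13.png"); np.savez("v13.npz",**w)
s=read_camera("scene"); crop(s,270,200,390,300,6,"pics/s13.png")
E
```

```text
time: 14.82
tool_pos: [0.5354, 0.2348, 0.1686]
tool_rot: [2.532, 0.0, 1.548]
contact_force: [-0.1, -0.2, -1.6]
opening: 0.0099
time: 15.08
tool_pos: [0.5348, 0.2356, 0.1699]
tool_rot: [2.53, -0.001, 1.549]
contact_force: [0.4, 0.3, -1.7]
opening: 0.0097
shift cm [-0.06  0.08  1.98] turn deg [ 0.06 -0.08  0.03]
```

View pics/w13.png

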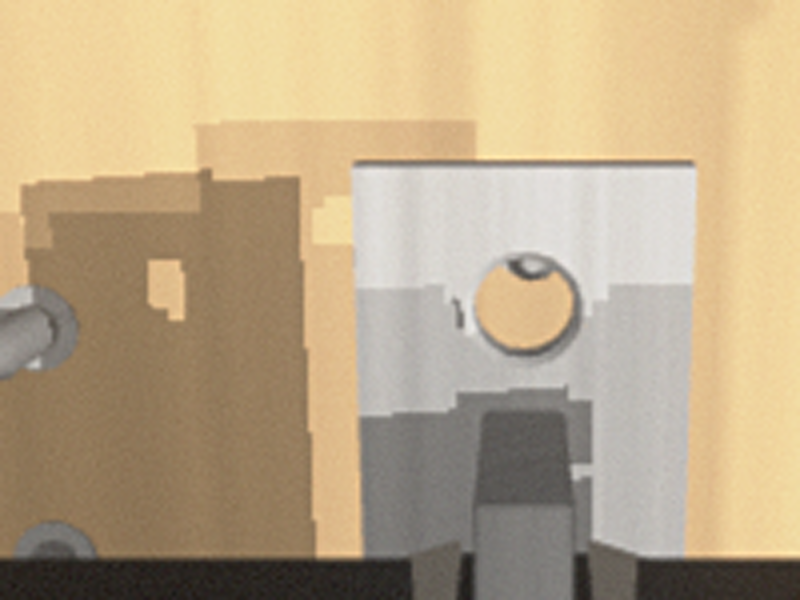

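View pics/s13.png

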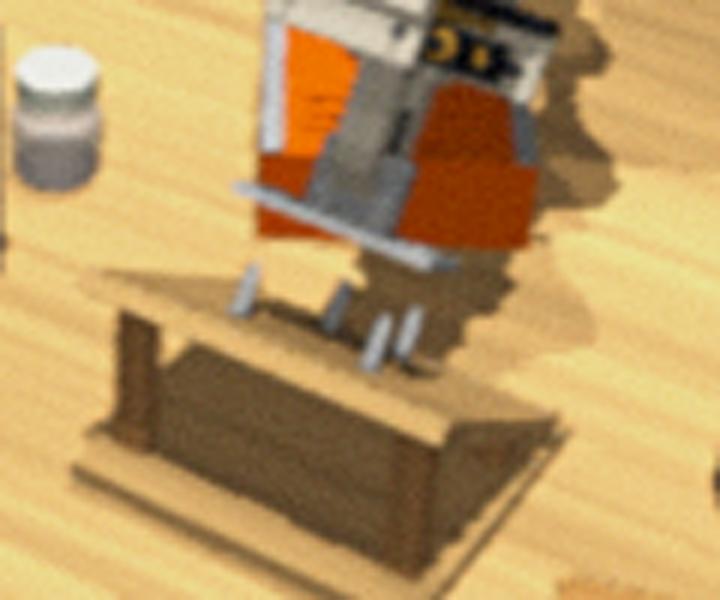

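Run:
```python
from h import *
w=dict(np.load("v13.npz")); p,R,o=tool()
U=lambda p:((p[0]+.5)/4-.5+150,(p[1]+.5)/4-.5+110)
def onp(uv,zt):
    c,d=ray(w,uv); c=R.T@(c-p); d=R.T@d; return (c+d*(zt-c[2])/d[2])[:2]*1000
print("hole",onp(U((527,306)),.0317),"tip visible bit",onp(U((531,266)),.0647),onp(U((531,272)),.0647))
```

```text
hole [35.73411417 -0.20356439] tip visible bit [34.87038742  0.42972358] [34.01845451  0.43067883]
```

```bash
python3 -m crank '[[0,0.07,1,0,0,0,0],[0,0.07,1.8,0,0,0,0],[0,0.07,1.8,0,0,0,0],[0,0.07,1.8,0,0,0,0]]'
python3 - <<'E'
from h import *
hang(.045)
w=read_camera("wrist"); crop(w,200,110,350,220,5,"pics/w14.png"); np.savez("v14.npz",**w)
E
```

```text
time: 15.68
tool_pos: [0.5456, 0.2351, 0.1545]
tool_rot: [2.531, -0.0, 1.549]
contact_force: [0.6, -0.2, -1.8]
opening: 0.01
shift cm [-0.04  0.08  1.09] turn deg [-0.02 -0.04  0.04]
```

View pics/w14.png

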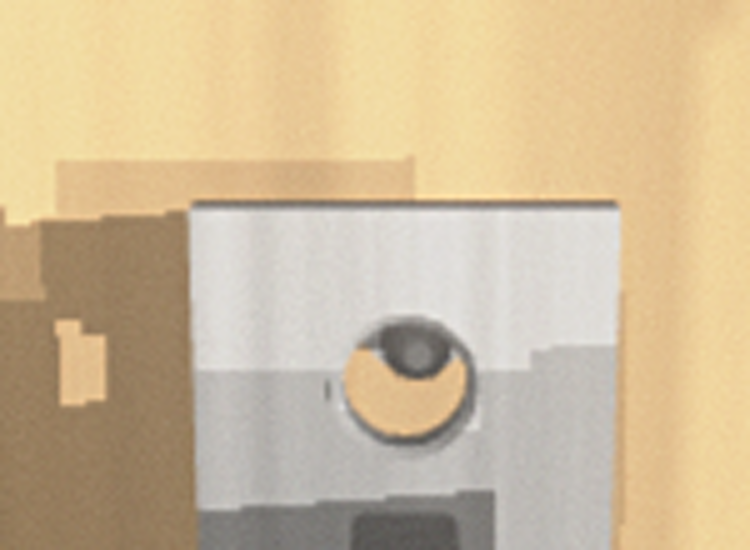

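Run:
```python
from h import *
w=dict(np.load("v14.npz")); p,R,o=tool()
U=lambda p:((p[0]+.5)/5-.5+200,(p[1]+.5)/5-.5+110)
def onp(uv,zt):
    c,d=ray(w,uv); c=R.T@(c-p); d=R.T@d; return (c+d*(zt-c[2])/d[2])[:2]*1000
print("hole",onp(U((408,383)),.0317),"tip",onp(U((418,351)),.0457))
```

```text
hole [35.71900658 -0.56271148] tip [36.24416204  0.47399879]
```

```bash
python3 -m crank '[[0.02,0.09,0,0,0,0,0],[0.02,0.09,0.6,0,0,0,0],[0.02,0.09,1.1,0,0,0,0],[0.02,0.09,1.1,0,0,0,0],[0.02,0.09,1.1,0,0,0,0]]'
python3 - <<'E'
from h import *
hang(.021)
w=read_camera("wrist"); crop(w,200,110,350,220,5,"pics/w15.png"); np.savez("v15.npz",**w)
s=read_camera("scene"); crop(s,270,200,390,300,6,"pics/s15.png")
E
```

```text
time: 16.35
tool_pos: [0.5527, 0.2352, 0.1462]
tool_rot: [2.531, -0.0, 1.549]
contact_force: [-0.6, -0.0, -2.3]
opening: 0.0098
shift cm [-0.06 -0.02  2.41] turn deg [-0.01 -0.05  0.03]
```

View pics/w15.png

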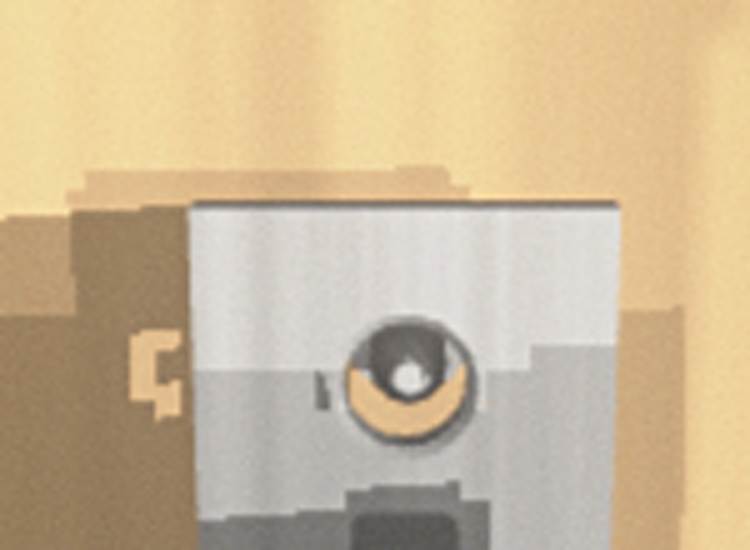

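View pics/s15.png

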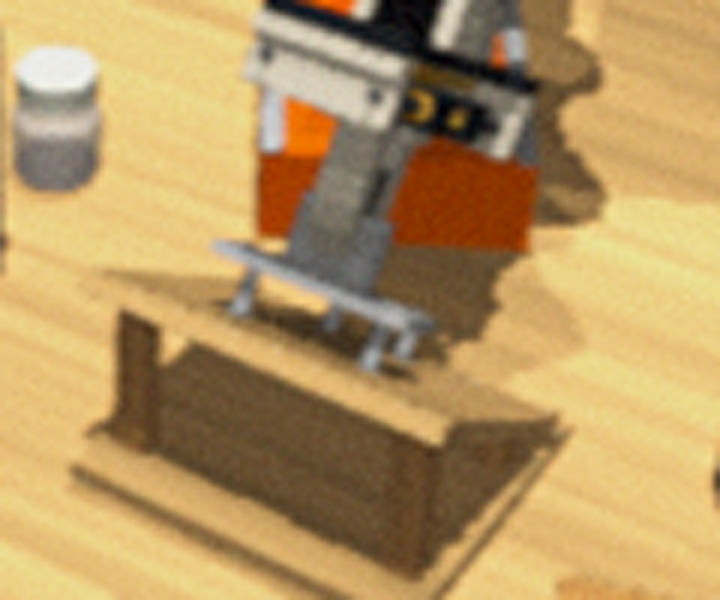

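```bash
python3 - <<'E'
from h import *
w=dict(np.load("v15.npz")); p,R,o=tool()
U=lambda p:((p[0]+.5)/5-.5+200,(p[1]+.5)/5-.5+110)
def onp(uv,zt):
    c,d=ray(w,uv); c=R.T@(c-p); d=R.T@d; return (c+d*(zt-c[2])/d[2])[:2]*1000
print("hole",onp(U((408,383)),.0317),"tip",onp(U((408,377)),.0348))
E
python3 -m crank '[[-0.02,0,0.4,0,0,0,0],[-0.02,0,0.9,0,0,0,0],[-0.02,0,0.9,0,0,0,0]]'
python3 - <<'E'
from h import *
hang(.021)
w=read_camera("wrist"); crop(w,200,110,350,220,5,"pics/w16.png")
E
```

```text
hole [35.71344707 -0.57688861] tip [35.6822815 -0.5732287]
time: 16.82
tool_pos: [0.5578, 0.2348, 0.1383]
tool_rot: [2.531, -0.0, 1.549]
contact_force: [0.2, 0.3, -1.4]
opening: 0.0096
shift cm [-0.03  0.01  1.47] turn deg [-0.04 -0.04  0.04]
```

View pics/w16.png

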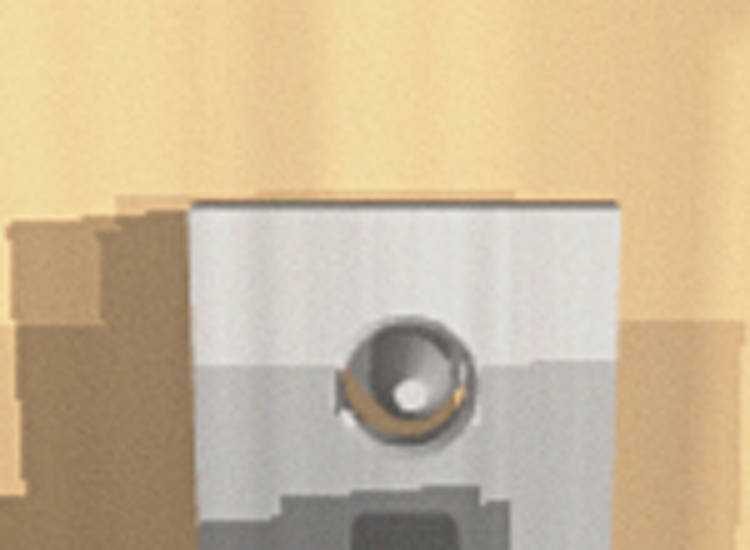

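The pin is centred in the hole with no contact force. I continue in.

```bash
python3 -m crank '[[-0.02,0,0.4,0,0,0,0],[-0.02,0,0.8,0,0,0,0],[-0.02,0,1.2,0,0,0,0],[-0.02,0,1.2,0,0,0,0]]'
python3 - <<'E'
from h import *
hang(.021)
E
python3 -m crank '[[0,0,0.2,0,0,0,0],[0,0,0.3,0,0,0,0],[0,0,0.3,0,0,0,0]]'
python3 - <<'E'
from h import *
hang(.021)
w=read_camera("wrist"); cv2.imwrite("pics/w17.png",w["frame"][:,:,::-1])
E
```

```text
time: 17.38
tool_pos: [0.5647, 0.2345, 0.1286]
tool_rot: [2.531, -0.0, 1.549]
contact_force: [0.3, -0.0, -2.2]
opening: 0.0096
shift cm [-0.02 -0.    0.28] turn deg [-0.03 -0.04  0.04]
time: 17.75
tool_pos: [0.5664, 0.2346, 0.1266]
tool_rot: [2.531, -0.0, 1.549]
contact_force: [-0.5, -0.4, -1.9]
opening: 0.0099
shift cm [-0.03 -0.02  0.01] turn deg [ 0.   -0.06  0.04]
```

View pics/w17.png

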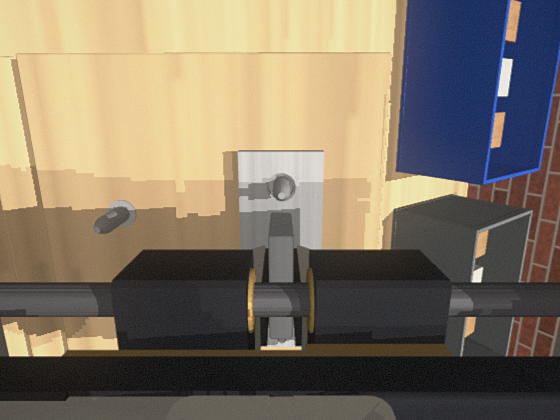

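Nearly seated. I press gently until contact.

```bash
python3 -m crank '[[0,0,0.1,0,0,0,0],[0,0,0.2,0,0,0,0],[0,0,0.2,0,0,0,0]]'; python3 -m crank '[[0,0,0.1,0,0,0,0],[0,0,0.1,0,0,0,0]]'
```

```text
time: 18.18
tool_pos: [0.5671, 0.2346, 0.1257]
tool_rot: [2.53, -0.0, 1.549]
contact_force: [-8.3, -1.1, 8.4]
opening: 0.0097
time: 18.42
tool_pos: [0.5671, 0.2346, 0.1257]
tool_rot: [2.529, -0.0, 1.549]
contact_force: [-18.1, -1.3, 16.3]
opening: 0.0099
```

```bash
python3 -m crank '[[0,0,-0.15,0,0,0,0],[0,0,-0.15,0,0,0,0.3],[0,0,-0.15,0,0,0,0.3],[0,0,-0.15,0,0,0,0.3],[0,0,-0.15,0,0,0,0.3]]' 5;  python3 - <<'E'
from h import *
w=read_camera("wrist"); cv2.imwrite("pics/w18.png",w["frame"][:,:,::-1])
E
```

```text
time: 19.05
tool_pos: [0.5673, 0.2345, 0.1252]
tool_rot: [2.531, -0.0, 1.549]
contact_force: [0.3, -0.1, -0.6]
opening: 0.0275
```

View pics/w18.png

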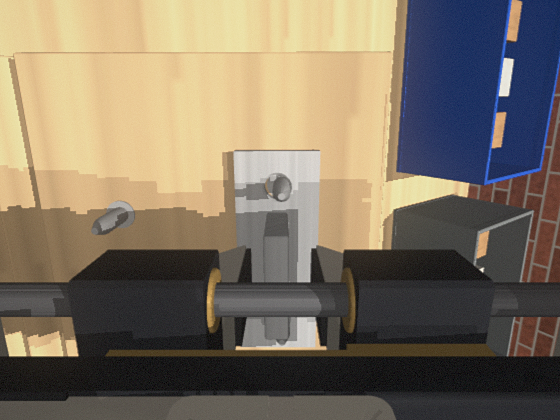

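Released; the rest settled slightly downslope onto the pins. I retract along the pins.

```bash
python3 -m crank '[[0,0,-1.5,0,0,0,0.3],[0,0,-4,0,0,0,0.3],[0,0,-8,0,0,0,0.3],[0,0,-13,0,0,0,0.3],[0,0,-16,0,0,0,0.3]]';  python3 -m crank '[[-3,0,0,0,0,0,0.3],[-5,0,0,0,0,0,0.3],[-5,0,0,0,0,0,0.3]]';  python3 - <<'E'
from h import *
w=read_camera("wrist"); cv2.imwrite("pics/w19.png",w["frame"][:,:,::-1]); np.savez("v19.npz",**w)
s=read_camera("scene"); a=cv2.resize(s["frame"][200:300,270:370,::-1],None,fx=4,fy=4);b=cv2.resize(s["frame"][170:270,150:250,::-1],None,fx=4,fy=4)
cv2.imwrite("pics/s19.png",np.hstack([a,b]))
E
```

```text
time: 19.73
tool_pos: [0.4747, 0.2367, 0.2584]
tool_rot: [2.529, -0.002, 1.55]
contact_force: [0.6, 0.7, -0.3]
opening: 0.0275
time: 20.1
tool_pos: [0.4743, 0.1855, 0.2566]
tool_rot: [2.531, -0.001, 1.547]
contact_force: [0.1, 0.6, -0.0]
opening: 0.0277
```

View pics/w19.png

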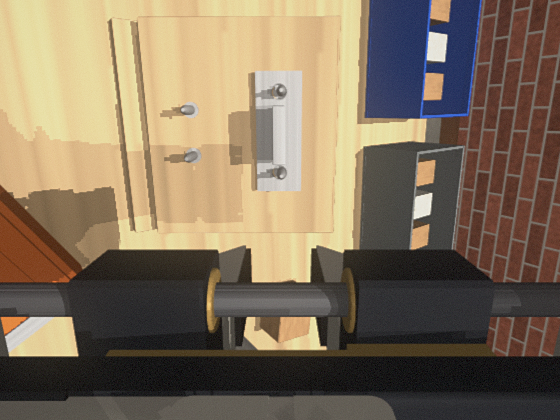

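View pics/s19.png

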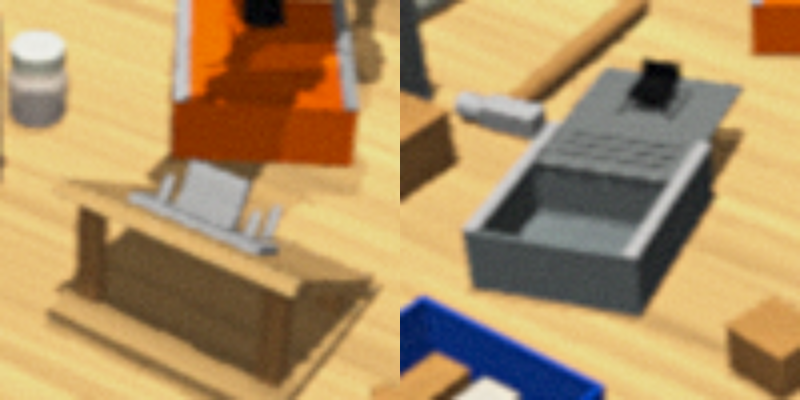

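Run:
```python
from h import *
w=dict(np.load("v19.npz"))
c,q=np.cos(np.radians(35)),np.sin(np.radians(35)); Z=Ro.from_euler("z",-1.3,degrees=True).as_matrix()
B=Z@np.column_stack([[c,0,q],[0,1,0],[-q,0,c]])
for h in (.006,.008):
    P=[]
    for uv in [(255.5,71),(300.5,71),(301.5,191),(257,190)]:
        o,d=ray(w,uv); o=B.T@(o-O); d=B.T@d; P.append((o+d*(h-o[2])/d[2])*1000)
    P=np.array(P); print(h,P.round(1).tolist(),P.mean(0).round(1))
t=read_camera("top"); crop(t,310,110,410,230,5,"pics/t20.png")
print(robot.observe()["time"])
```

```text
0.006 [[-21.2, 51.4, 6.0], [16.8, 51.3, 6.0], [19.1, -52.1, 6.0], [-21.8, -51.1, 6.0]] [-1.8 -0.1  6. ]
0.008 [[-21.1, 51.2, 8.0], [16.7, 51.1, 8.0], [19.0, -51.7, 8.0], [-21.6, -50.7, 8.0]] [-1.8 -0.   8. ]
20.25
```

View pics/t20.png

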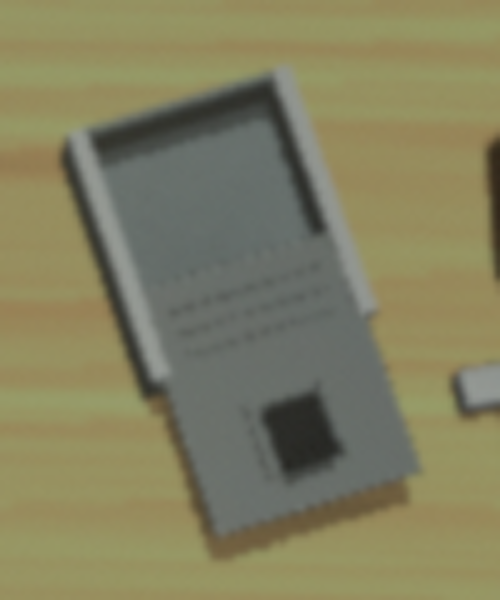

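Run:
```python
from h import *
t=read_camera("top")
a=onz(t,(315+222.5/5-.5,115+248.5/5-.5),.074);b=onz(t,(310+303/5-.5,110+433/5-.5),.074);print(np.linalg.norm(a-b))
robot.hand_in()
```

```text
0.10657083316805525
the job is handed in; nothing more can be done
```

I opened the grey case's cover with its tab held down, took out the tool rest and hung it on the wide upper pair of pins. The job was handed in at about 20 s of the 59 s allowed.

**Cover:** I pinched the tab's lip and pressed it about 8 mm (7.4 N). I then slid the cover to its stop, where the pulling force rose. In the last top view the tab had moved about 106 mm, within about 2 mm of the 105 mm full travel, so the cover stayed open.

**Tool rest:** I inserted it along the pins with almost no contact force and pressed it until it seated at about 25 N. I then let go and backed off.
- The last wrist view shows both wide pins through the holes and the plate lying on the board.
- The plate's centre is about 1.8 mm down the slope and 0.1 mm sideways from the middle of the pins, inside the 6–7 mm limits.
- I did not measure the final tilt or height off the board from two views. I judged those from the seating contact and the scene picture.

**Bystanders:** In the last pictures nothing looked disturbed, but I did not measure their positions.

**Disagreement:** The pin tips and the pin-base collars first placed the pins about 2 mm apart along the slope. Re-measuring from the collar edges settled it at a height of 0.095 m, matching the description.

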